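# Take the grinding jar off the sample mill and stand it on the balance

## Robot

A 7-joint arm with a two-finger parallel gripper is mounted at the origin on the work surface. World frame = base frame: x ahead of the robot, y to its left, z up, the work surface at z = 0. Lengths are in m, angles in rad, forces in N, time in s.
With the tool pointing down it reaches from about 0.425 to 0.875 m from the base axis. Payload 4.7 kg.
Tool frame: the origin (TCP) lies where the fingers leave the gripper's body, on its centre line; the fingertips stand 70 mm ahead of it and the grasp point (between the pads) lies 51 mm ahead of it; z points along the fingers, y is the line along which they close (so a half turn about z gives the same grasp; the last joint's range is limited). The gripper opens to 87 mm and grips with 3 to 60 N. Pads are 19 mm wide; open, the fingers measure 117 mm over their backs; the gripper's body (75 mm by 190 mm) begins 51 mm behind the grasp point.
Start: joints at [1.131, 0.321, -0.07, 1.45, 0.023, 1.371, -0.057], TCP at [0.285, -0.584, 0.292] pointing down, gripper open.
Joint ranges: [-2.86, 2.86], [-0.3, 2.09], [-1.38, 1.24], [0.06, 2.45], [-1.56, 4.7], [0.09, 2.05], [-2.69, 2.69]. Speed limits (rad/s): [2.57, 2.57, 3.14, 3.14, 3.14, 3.14, 3.14].

## Interface

Orientations are given as a rotation vector (axis times angle).
In Python, from bench import ctrl gives the robot as it stands.
- The arm moves only by the tool play_rows, never from a script. Its argument "increments" is a list that holds one entry, the list of rows, each a list of 7 numbers: the shift along the tool's x, y, z as a fraction of full scale, then the turn, a rotation vector about the tool's x, y, z as a fraction of full scale, then the gripper command: -1 is shut, 1 is fully open, values between are in proportion. A call has 1 to 8 rows; each row is the pose to reach, as a shift and turn from the pose commanded when the call began, along the tool's axes at that moment; what a row does not reach only later rows make up. Full scale, the value 1, is 0.1 m for a shift and 90 degrees for a turn. A row lasts 1/10 s, in which the tool goes at most 50 mm and 8.59 degrees, less where a joint would pass 70% of its speed; a pose out of reach is approached as far as the arm can. A call with a number of a shift or a turn outside -1 to 1 is refused whole. A call with a gripper value outside its range is refused whole. The fingers move at their own pace and stop on an object; "squeeze" is the grip in N (left out, the last holds). Time passes only in rows, so rows that repeat a pose let the fingers close. It gives the time, the measured TCP pose, the force, the opening and the grip force at its end, in the units of the state.
- ctrl.get_state(): the state, without advancing time (a new reading comes with each control period).
- ctrl.get_image(name): name is "side" or "top"; returns the picture (400x640x3 uint8, red, green, blue); there is no depth.
- ctrl.get_calibration(name): a dict with "vertical_fov" (degrees; the focal length in pixels is half the picture's height over the tangent of half this angle, whatever the lens; pixels are square), "cx", "cy" (the principal point, pixels), "R" (3x3) and "t" (3): a world point X has camera coordinates R X + t. Camera axes: x right, y down, z forward; pixel columns grow to the right and rows downward; lengths in m; the calibration is good to about 2 mm. A picture is of the moment at which its call begins. get_calibration takes no time and is no camera call.
- ctrl.close_job(): hands the job in; it is judged then, once.
The state is a dict: "time": time; "joint_positions": joint angles; "qd": joint speeds; "joint_torque": joint torques, N m; "position": TCP position; "tool_rot": TCP orientation; "ft_force": force on the tool from outside, world axes, zero at the start; "torque": the same for the moment, N m; "grip_width": opening from 0.0 (shut) to 1.0 (fully open); "grip_force": force on a finger pad.
Only numpy, scipy, OpenCV 4.12 (cv2) and the standard library are available. Lean on these libraries where they do the work, as an engineer would, in place of code of your own. Each camera call takes 0.05 s, during which the arm holds its last target. There are 200 camera calls.

## Task

The grinding jar is locked on the sample mill by a bayonet. Press the mill's release button fully down, turn the jar anticlockwise (seen from above) until you feel its stop, lift it off and stand it upright in the middle of the balance pan, then let go. Work gently: do not strain the button, the mount or the pan, and leave the other things on the bench where they are.

Things in the scene. Friction and masses are not known exactly. Their poses are not given: they have to be found in the camera images.
- mill: grey box, the mill's base, fixed, 245 (x) x 190 (y) x 120 mm high, from 160 mm before (-x, button side) to 85 mm behind its origin, which lies at bench level under the vertical axis of the jar's bayonet mount. Locked, the jar's x axis lies along the mill's. A spring in the mount pushes the jar up with 8 to 13 N against the mount's tabs, and lifts it up to 5 mm once its lugs are free
- mount (a point): on the mount's axis at deck height, 120 mm above the bench. Mount: aluminium collar, 100 mm wide, 14 mm high, tabs inside over the jar's 3 lugs. Turned anticlockwise the jar meets a hard stop after 54 to 84 degrees, unseen, new each time; only in the last 4 degrees before it can it lift out. Forcing the stop or pulling caught lugs strains it: at most 60 N jar to mill, spring's share included
- release (a joint): travel of the release button in m: 0 up (jar locked), 0.008 fully down. Slides straight down against a steady friction of about 4 N to a hard stop and stays where it is left; from 0.006 the latch tooth it carries is clear of the jar's ear. More than 45 N on it is too much
- button_top (a point): centre of the top face of the release button: a black round cap of 30 mm diameter, 105 mm from the mount's axis towards the mill's -x side, its top 24 mm above the deck when up. Moves with the button
- jar: steel jar, 0.4 to 0.6 kg, 101 mm high, origin at the centre of its flat foot (60 mm wide), z up, 1.5 mm above the deck when locked. Lugs to 42 mm radius, 2 to 8 mm up; flange 100 mm wide at 20 to 26 mm with an ear to 62 mm radius at -x; body 72 mm wide; lid 76 mm wide, top at 71 mm; on it a black bar grip 56 long (x), 16 wide (y), 71 to 101 mm up. Lugs are clear of the collar after a rise of 16 mm
- grip (a point): point on the jar's axis in the bar grip, 93 mm above the jar's foot and 8 mm below the top of the bar
- balance: laboratory balance, fixed, 250 (x) x 200 (y) x 62 mm, on top of it a square steel pan of 160 x 160 mm. Origin at bench level under the middle of the pan
- pan (a point): middle of the pan's top face, 76 mm above the bench unloaded; the pan is sprung and sinks with its load, about 1 to 2 mm under the jar (4 N per mm). More than 40 N from the jar is too much
- beaker: bystander: small glass beaker, 60 mm diameter, 75 mm high, origin under its centre
- sample_pot: bystander: closed sample pot, 52 mm diameter, 70 mm high, origin under its centre
- tape: bystander: flat roll, 64 mm outside diameter, 18 mm high, origin under its centre
Not all that is in view belongs to the job. There is more than one size of the jar; the one meant has the size given above.

How it is judged:
By the outcome, as a careful person would: the job done as asked, in the order asked, and still so for the second after the job is handed in, with the robot touching nothing.
It also fails if it takes over 72 s, if anything falls off the work surface, if the arm or the gripper's body presses on something with over 40 N, if the wrist force passes 120 N, or if a joint passes its speed limit or range.

## Working session

There is one attempt and no reset: what is moved stays moved. The work goes in short steps, Python scripts to look and compute and a tool call to move; the robot and the scene stay as the last step left them, time stands still between calls to the robot, and variables do not carry over. Pictures are saved under pics/ and viewed, at most 10 in all, crops included, and the job is handed in when it is done.

Besides the shell and the picture viewer there is one more tool, called after "Call:" as name([rows], argument=value, ...), one row to a line, values as JSON. play_rows: Moves the arm, as the interface text tells. Shift numbers are shares of 0.1 m and turn numbers shares of 90 degrees, none past 1 either way. Its arguments: {"type":"object","properties":{"increments":{"type":"array"},"squeeze":{"type":"number"}},"required":["increments"]}

```bash
mkdir -p pics; ls; python3 - <<'E'
from bench import ctrl
import cv2
for n in("top","side"):
    cv2.imwrite(f"pics/{n}0.png",ctrl.get_image(n)[:,:,::-1]); print(n,ctrl.get_calibration(n))
print(ctrl.get_state())
E
```

```text
pics
top {'vertical_fov': 57.82070021634499, 'cx': 318.25765061810614, 'cy': 198.07005529122162, 'R': array([[ 0.00202059, -0.99963946, -0.02677441],
       [-0.99242746,  0.00128375, -0.12282544],
       [ 0.12281553,  0.02681984, -0.99206706]]), 't': array([0.08917199, 0.60579977, 0.90113984])}
side {'vertical_fov': 49.34387412481019, 'cx': 322.4148785269906, 'cy': 210.4493961116806, 'R': array([[ 0.90782751, -0.41931532,  0.00488555],
       [-0.30021408, -0.65801654, -0.69056914],
       [ 0.29278099,  0.62545096, -0.72324988]]), 't': array([-0.52037355,  0.32772484,  0.83425325])}
{'time': 0.1, 'joint_positions': array([ 1.13113036,  0.32174691, -0.07008706,  1.45151915,  0.02260903,
        1.37081394, -0.05686469]), 'qd': array([ 1.76181222e-03, -4.39201368e-04,  1.72162042e-04, -2.88494975e-03,
       -5.38582033e-05, -2.04665977e-04,  1.00789694e-03]), 'joint_torque': array([ 6.66454889e-05, -4.92571163e+01, -4.05782517e-01, -3.13395560e+01,
       -6.42432296e-02,  3.95049923e-02,  9.58737337e-05]), 'position': array([ 0.28473004, -0.58391077,  0.29128908]), 'tool_rot': array([-3.05946762e+00, -7.06409144e-01,  7.53195834e-04]), 'ft_force': array([0.3516295 , 0.22860362, 1.22717421]), 'torque': array([ 0.02345617, -0.04548266,  0.03197991]), 'grip_force': 0.0, 'grip_width': 1.0012226748441004}
```

View pics/top0.png

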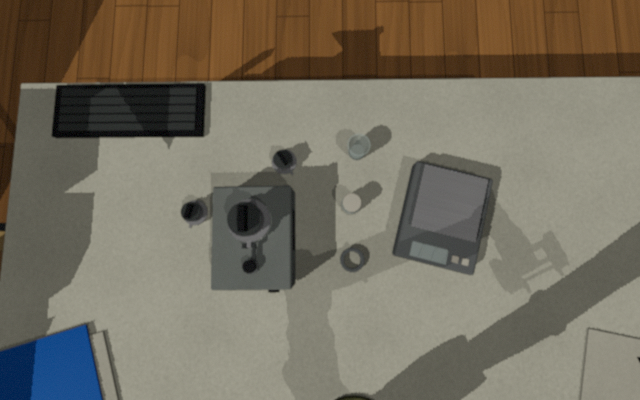

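View pics/side0.png

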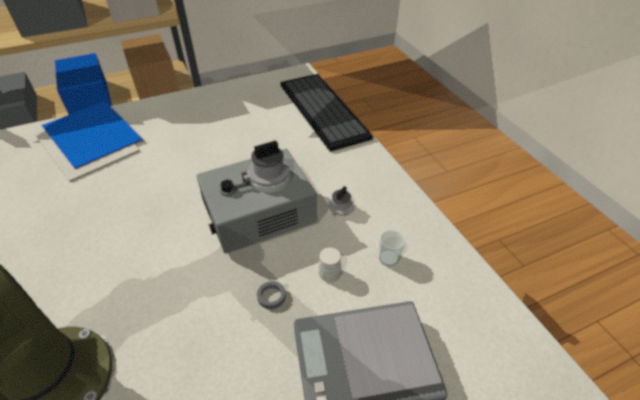

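The top view shows the mill with a jar at about (245,218) and the button at about (250,266). The balance pan is at about (451,204), and the tape, pot and beaker are at (354,257), (352,202) and (359,147). There are three jar candidates: (245,218) in the mill, and two smaller ones on the bench at (284,159) and (192,211). The one in the mount fits because it has the full size and the flange with an ear. I'll confirm it in an enlarged crop.

```bash
python3 - <<'E'
import cv2,numpy as np
t=cv2.imread("pics/top0.png");s=cv2.imread("pics/side0.png")
a=cv2.resize(t[140:300,170:310],None,fx=3.5,fy=3.5,interpolation=2)
a=cv2.convertScaleAbs(a,alpha=1.8)
b=cv2.resize(s[130:250,190:330],None,fx=2.6,fy=2.6,interpolation=2);b=cv2.convertScaleAbs(b,alpha=1.5)
c=np.zeros((a.shape[0],800,3),np.uint8); c[:,:a.shape[1]]=a; w=800-a.shape[1];c[:b.shape[0],a.shape[1]:]=b[:,:w]
cv2.imwrite("pics/crop1.png",c)
d=cv2.resize(t[150:280,385:500],None,fx=4,fy=4,interpolation=2);cv2.imwrite("pics/crop2.png",cv2.convertScaleAbs(d,alpha=1.8))
E
```

```text
(no output)
```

View pics/crop1.png

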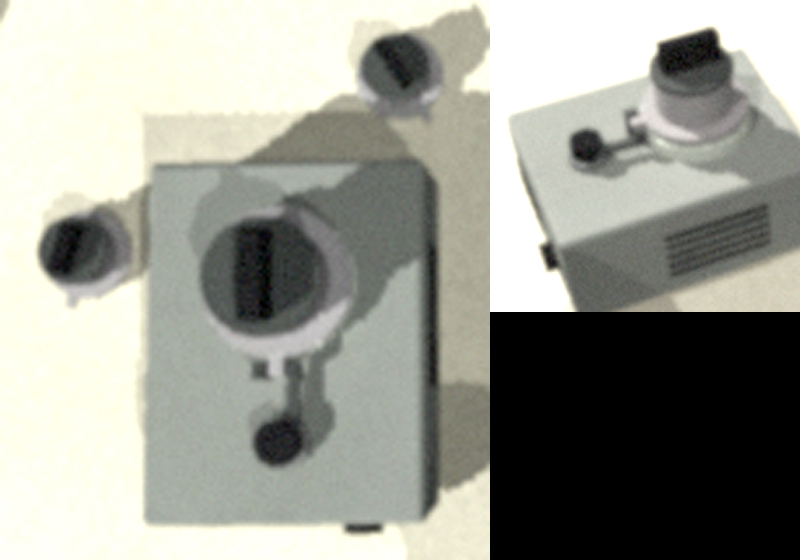

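View pics/crop2.png

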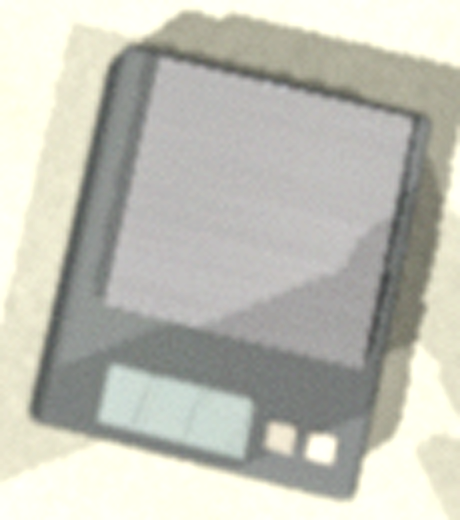

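The crop confirms it: the full-size jar sits in the collar with its ear and latch towards the button. The two bench jars are clearly smaller. The pan's corners are clear as well.

```bash
cat > h.py <<'E'
import numpy as np
from bench import ctrl
K={n:ctrl.get_calibration(n) for n in("top","side")}
def proj(n,X):
    c=K[n];p=np.atleast_2d(X)@c["R"].T+c["t"];f=200/np.tan(np.radians(c["vertical_fov"]/2))
    return np.c_[c["cx"]+f*p[:,0]/p[:,2],c["cy"]+f*p[:,1]/p[:,2]]
def ray(n,uv,z):
    c=K[n];f=200/np.tan(np.radians(c["vertical_fov"]/2))
    d=c["R"].T@np.array([(uv[0]-c["cx"])/f,(uv[1]-c["cy"])/f,1]);C=-c["R"].T@c["t"]
    return C+d*(z-C[2])/d[2]
E
python3 - <<'E'
from h import *
from scipy.optimize import least_squares
a=lambda x,y:(x/3.5+170,y/3.5+140)
b=lambda x,y:((x-490)/2.6+190,y/2.6+130)
obs=[("top",a(278,440),(-.105,0,.144)),("side",b(588,142),(-.105,0,.144)),
("top",a(152,163),(.085,.095,.12)),("top",a(412,163),(.085,-.095,.12)),("top",a(146,522),(-.16,.095,.12)),("top",a(420,522),(-.16,-.095,.12)),
("side",b(512,118),(-.16,.095,.12)),("side",b(565,245),(-.16,-.095,.12)),
("top",a(253,270),(0,0,.2225)),("side",b(688,37),(0,0,.2225))]
W=lambda p,m:[p[0]+np.cos(p[2])*m[0]-np.sin(p[2])*m[1],p[1]+np.sin(p[2])*m[0]+np.cos(p[2])*m[1],m[2]]
def r(p):return np.concatenate([(proj(n,W(p,m))[0]-u) for n,u,m in obs])
s=least_squares(r,[.55,.15,0],loss="soft_l1");print(s.x,np.degrees(s.x[2]));print(r(s.x).reshape(-1,2).round(1))
print("button",W(s.x,(-.105,0,.144)),ray("top",obs[0][1],.144),ray("side",obs[1][1],.144))
print("grip",ray("top",obs[8][1],.2225),ray("side",obs[9][1],.2225))
for n,(x,y) in{"tl":(236,222),"tr":(270,222),"bl":(234,318),"br":(268,318)}.items():print(n,ray("top",a(x,y),.2225).round(4))
P=np.array([ray("top",(x/4+385,y/4+150),.076) for x,y in[(157,57),(415,117),(365,367),(105,300)]]);print("pan",P.round(4),P.mean(0),np.linalg.norm(P-np.roll(P,1,0),axis=1))
d=P[0]-P[3];print("yaw",np.degrees(np.arctan2(d[1],d[0])))
for n,u,h in[("beaker",(359,147),.04),("pot",(352,202),.07),("tape",(354,257),.018)]:print(n,ray("top",u,h).round(3))
from scipy.spatial.transform import Rotation as R
print(R.from_rotvec(ctrl.get_state()["tool_rot"]).as_matrix().round(3))
E
```

```text
[0.54419421 0.24325312 0.02081419] 1.1925654274164101
[[ 0.4 -0.2]
 [-1.  -1. ]
 [-0.6 -1.4]
 [ 4.2 -3.2]
 [-0.6  0.6]
 [ 3.  -0.7]
 [-3.6 -1.7]
 [-1.7  1.6]
 [-0.3 -0.5]
 [ 0.   0.2]]
button [np.float64(0.43921695492196455), np.float64(0.24106778564834014), 0.144] [0.43882989 0.24188544 0.144     ] [0.44044392 0.23679554 0.144     ]
grip [0.54320539 0.2424972  0.2225    ] [0.54441638 0.24388401 0.2225    ]
tl [0.5719 0.2535 0.2225]
tr [0.5719 0.2331 0.2225]
bl [0.5148 0.253  0.2225]
br [0.5148 0.2328 0.2225]
pan [[ 0.686  -0.1765  0.076 ]
 [ 0.6475 -0.3336  0.076 ]
 [ 0.4939 -0.2952  0.076 ]
 [ 0.5343 -0.1398  0.076 ]] [ 0.59042215 -0.23628054  0.076     ] [0.15603233 0.16179402 0.15838356 0.16064431]
yaw -13.616171961948496
beaker [ 0.741 -0.018  0.04 ]
pot [0.592 0.004 0.07 ]
tape [ 0.454 -0.003  0.018]
[[ 0.899  0.438 -0.001]
 [ 0.438 -0.899  0.001]
 [-0.    -0.002 -1.   ]]
```

Call:
play_rows([
  [[0.25,-0.25,-0.1,0,0,0,-1],[0.5,-0.5,-0.2,0,0,0,-1],[0.75,-0.75,-0.3,0,0,0,-1],[1,-1,-0.4,0,0,0,-1]],
], squeeze=10)

```text
time: 0.5
position: [0.3312, -0.449, 0.332]
tool_rot: [-3.06, -0.706, 0.001]
ft_force: [0.5, 0.4, 0.0]
grip_width: 0.719
grip_force: 0.0
```

Call:
play_rows([
  [[0.25,-0.25,0,0,0,0,-1],[0.5,-0.5,0,0,0,0,-1],[0.75,-0.75,0,0,0,0,-1],[1,-1,0,0,0,0,-1]],
])

```text
time: 0.9
position: [0.3771, -0.3152, 0.3319]
tool_rot: [-3.061, -0.707, 0.001]
ft_force: [-0.1, -0.1, 0.2]
grip_width: 0.353
grip_force: 0.0
```

Call:
play_rows([
  [[0.25,-0.25,0,0,0,0,-1],[0.5,-0.5,0,0,0,0,-1],[0.75,-0.75,0,0,0,0,-1],[1,-1,0,0,0,0,-1]],
])

```text
time: 1.3
position: [0.4231, -0.1815, 0.332]
tool_rot: [3.061, 0.707, -0.001]
ft_force: [-0.4, 0.4, 0.1]
grip_width: 0.032
grip_force: 0.0
```

Call:
play_rows([
  [[0.25,-0.25,0,0,0,0,-1],[0.5,-0.5,0,0,0,0,-1],[0.75,-0.75,0,0,0,0,-1],[1,-1,0,0,0,0,-1]],
])

```text
time: 1.7
position: [0.4691, -0.0479, 0.332]
tool_rot: [3.061, 0.707, -0.001]
ft_force: [0.6, -0.8, 0.7]
grip_width: 0.006
grip_force: 0.0
```

Call:
play_rows([
  [[0.08,-0.22,0,0,0,0,-1],[0.16,-0.45,0,0,0,0,-1],[0.24,-0.68,0,0,0,0,-1],[0.33,-0.91,0,0,0,0,-1]],
])

```text
time: 2.1
position: [0.4583, 0.0479, 0.3319]
tool_rot: [3.061, 0.707, -0.001]
ft_force: [0.2, -0.2, 0.2]
grip_width: 0.009
grip_force: 0.0
```

Call:
play_rows([
  [[0.08,-0.22,0,0,0,0,-1],[0.16,-0.45,0,0,0,0,-1],[0.24,-0.68,0,0,0,0,-1],[0.33,-0.91,0,0,0,0,-1]],
])

```text
time: 2.5
position: [0.4481, 0.144, 0.3319]
tool_rot: [3.061, 0.706, -0.001]
ft_force: [-0.6, -0.6, -0.3]
grip_width: 0.004
grip_force: 0.0
```

Call:
play_rows([
  [[0.08,-0.22,0,0,0,0.06,-1],[0.16,-0.45,0,0,0,0.12,-1],[0.24,-0.68,0,0,0,0.18,-1],[0.33,-0.91,0.1,0,0,0.23,-1],[0.33,-0.91,0.4,0,0,0.28,-1],[0.33,-0.91,0.8,0,0,0.28,-1],[0.33,-0.91,0.8,0,0,0.28,-1]],
])

```text
time: 3.2
position: [0.4354, 0.2378, 0.2476]
tool_rot: [3.138, 0.023, -0.015]
ft_force: [-0.1, -0.7, -0.7]
grip_width: 0.006
grip_force: 0.0
```

```bash
python3 - <<'E'
from h import *
import cv2
s=ctrl.get_state();print(s["position"],s["tool_rot"],s["joint_positions"].round(2),s["ft_force"])
t=ctrl.get_image("top");d=ctrl.get_image("side")
A=cv2.resize(t[190:300,190:310],(480,440),interpolation=2);B=cv2.resize(d[120:230,190:270],(320,440),interpolation=2)
cv2.imwrite("pics/p3.png",cv2.convertScaleAbs(np.hstack([A,B])[:,:,::-1],alpha=1.8))
tip=s["position"]-[0,0,.07];print(tip,proj("side",tip),proj("top",tip))
E
```

```text
[0.43543718 0.23775019 0.24756158] [ 3.13828989  0.02339572 -0.01452895] [ 0.36  0.09 -0.95  1.85  0.08  1.25 -2.16] [-0.1449247  -0.74999976 -0.72114822]
[0.43543718 0.23775019 0.17756158] [[223.14718998 174.06620591]] [[247.95198646 268.27851288]]
```

View pics/p3.png

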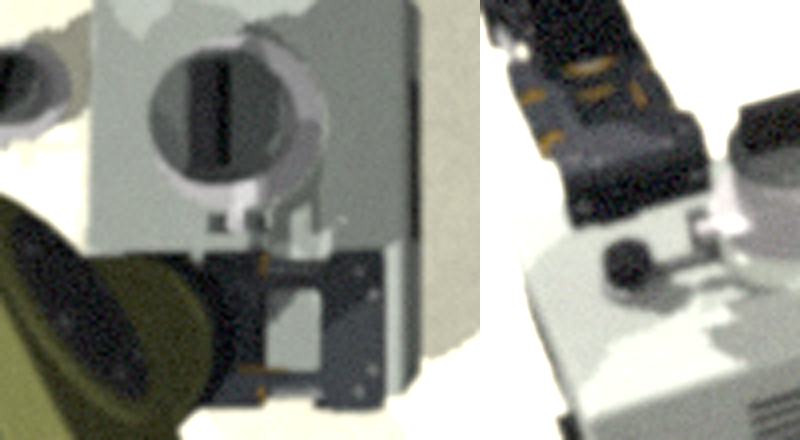

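```bash
python3 - <<'E'
from h import *
s=ctrl.get_state();print(s["time"],s["position"],s["tool_rot"],s["joint_positions"].round(3),s["qd"].round(3))
E
```

```text
3.3 [0.43815142 0.23927684 0.25238603] [ 3.14142454e+00  2.24103493e-02 -2.26527052e-03] [ 0.363  0.089 -0.949  1.844  0.075  1.248 -2.164] [ 0.005 -0.025 -0.002 -0.047 -0.001 -0.004 -0.001]
```

Call:
play_rows([
  [[0,0,0.1,0,0,0,-1],[0,0,0.15,0,0,0,-1],[0,0,0.15,0,0,0,-1]],
])

```text
time: 3.6
position: [0.4385, 0.2392, 0.2373]
tool_rot: [3.141, 0.022, 0.0]
ft_force: [0.3, -0.3, 0.3]
grip_width: 0.009
grip_force: 0.0
```

Call:
play_rows([
  [[0,0,0.08,0,0,0,-1],[0,0,0.16,0,0,0,-1],[0,0,0.22,0,0,0,-1],[0,0,0.24,0,0,0,-1],[0,0,0.26,0,0,0,-1],[0,0,0.27,0,0,0,-1],[0,0,0.28,0,0,0,-1],[0,0,0.28,0,0,0,-1]],
])

```text
time: 4.4
position: [0.4383, 0.2393, 0.2091]
tool_rot: [3.141, 0.022, -0.0]
ft_force: [-0.6, -1.1, 1.7]
grip_width: 0.006
grip_force: 1.0
```

Call:
play_rows([
  [[0,0,0.01,0,0,0,-1],[0,0,0.02,0,0,0,-1],[0,0,0.02,0,0,0,-1]],
])

```text
time: 4.7
position: [0.4383, 0.2394, 0.2071]
tool_rot: [3.141, 0.022, -0.0]
ft_force: [-1.7, -1.1, 3.0]
grip_width: 0.006
grip_force: 1.3
```

Call:
play_rows([
  [[0,0,0.005,0,0,0,-1],[0,0,0.01,0,0,0,-1],[0,0,0.01,0,0,0,-1]],
])

```text
time: 5.0
position: [0.4383, 0.2394, 0.2061]
tool_rot: [3.141, 0.022, -0.0]
ft_force: [-3.3, -0.9, 4.2]
grip_width: 0.005
grip_force: 1.8
```

Call:
play_rows([
  [[0,0,0.005,0,0,0,-1],[0,0,0.005,0,0,0,-1]],
])

```text
time: 5.2
position: [0.4383, 0.2394, 0.2061]
tool_rot: [3.141, 0.022, -0.0]
ft_force: [-3.4, -2.4, 7.2]
grip_width: 0.01
grip_force: 3.5
```

Call:
play_rows([
  [[0,0,0.005,0,0,0,-1],[0,0,0.005,0,0,0,-1]],
])

```text
time: 5.4
position: [0.4383, 0.2394, 0.206]
tool_rot: [3.141, 0.022, -0.0]
ft_force: [-5.1, -3.9, 10.9]
grip_width: 0.005
grip_force: 5.2
```

Call:
play_rows([
  [[0,0,-0.2,0,0,0,-1],[0,0,-0.5,0,0,0,-1],[0,0,-0.8,0,0,0,0],[0,0,-1,0,0,0,1],[0.3,0,-1,0,0,0,1],[0.6,0,-1,0,0,0,1],[1,-0.02,-1,0,0,0,1],[1,-0.02,-1,0,0,0,1]],
])

```text
time: 6.2
position: [0.5433, 0.2407, 0.3023]
tool_rot: [-3.138, -0.014, 0.003]
ft_force: [0.6, -0.8, -0.5]
grip_width: 0.467
grip_force: 0.0
```

Call:
play_rows([
  [[0.055,0,0,0,0,0,1],[0.055,0,0,0,0,0,1],[0.055,0,0,0,0,0,1],[0.055,0,0,0,0,0,1]],
])

```text
time: 6.6
position: [0.5431, 0.2433, 0.3059]
tool_rot: [3.141, 0.023, 0.002]
ft_force: [-0.1, 0.4, 0.8]
grip_width: 0.829
grip_force: 0.0
```

```bash
python3 - <<'E'
from h import *
import cv2
s=ctrl.get_state();print(s["time"],s["position"],s["tool_rot"],s["joint_positions"].round(2),s["ft_force"],s["grip_width"])
d=ctrl.get_image("side")
cv2.imwrite("pics/p4.png",cv2.convertScaleAbs(cv2.resize(d[100:220,190:330],(700,600),interpolation=2)[:,:,::-1],alpha=1.8))
E
```

```text
6.6 [0.54312616 0.24327946 0.30588565] [3.14081565e+00 2.34045019e-02 2.30863003e-03] [ 0.28  0.32 -0.92  1.55  0.26  1.4  -2.21] [-0.13306615  0.41720141  0.80305189] 0.8290535581514715
```

View pics/p4.png

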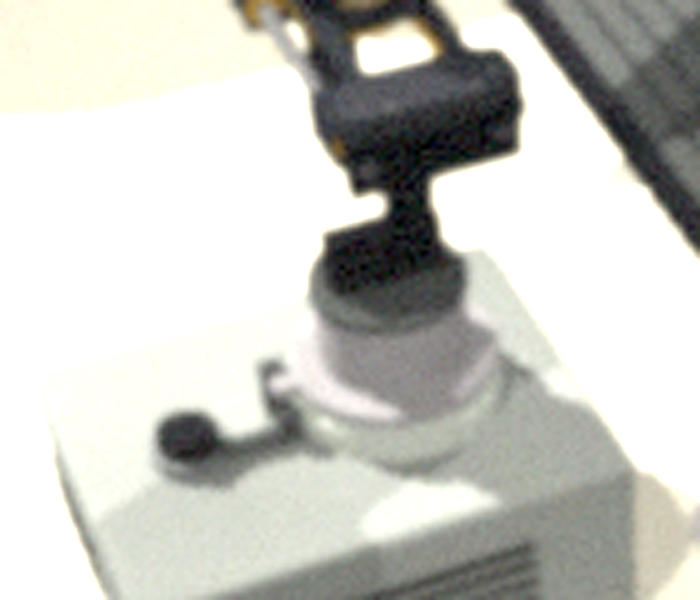

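Call:
play_rows([
  [[0.005,0,0.12,0,0,0,1],[0.005,0,0.24,0,0,0,0.5],[0.005,0,0.34,0,0,0,0],[0.005,0,0.39,0,0,0,-0.3],[0.005,0,0.39,0,0,0,-0.5],[0.005,0,0.39,0,0,0,-0.5],[0.005,0,0.39,0,0,0,-0.5],[0.005,0,0.39,0,0,0,-0.5]],
], squeeze=10)

```text
time: 7.45
position: [0.5446, 0.2431, 0.2667]
tool_rot: [-3.141, -0.022, -0.001]
ft_force: [0.2, 0.6, 0.9]
grip_width: 0.448
grip_force: 0.0
```

Call:
play_rows([
  [[0,0,0,0,0,0,-0.65],[0,0,0,0,0,0,-0.8],[0,0,0,0,0,0,-1],[0,0,0,0,0,0,-1],[0,0,0,0,0,0,-1],[0,0,0,0,0,0,-1]],
])

```text
time: 8.05
position: [0.5441, 0.2454, 0.2664]
tool_rot: [-3.137, -0.026, -0.002]
ft_force: [1.2, 4.2, -2.2]
grip_width: 0.181
grip_force: 10.0
```

Call:
play_rows([
  [[0,-0.023,0,0,0,0,-1],[0,-0.023,0,0,0,0,-1],[0,-0.023,0,0,0,0,-1]],
], squeeze=30)

```text
time: 8.35
position: [0.5443, 0.2458, 0.2664]
tool_rot: [-3.141, -0.023, -0.0]
ft_force: [0.3, 2.2, -0.6]
grip_width: 0.175
grip_force: 30.0
```

Call:
play_rows([
  [[0,0,0,0,0,-0.03,-1],[0,0,0,0,0,-0.06,-1],[0,0,0,0,0,-0.08,-1],[0,0,0,0,0,-0.1,-1],[0,0,0,0,0,-0.1,-1],[0,0,0,0,0,-0.1,-1]],
])

```text
time: 8.95
position: [0.5445, 0.2453, 0.2664]
tool_rot: [-3.13, -0.268, -0.001]
ft_force: [0.7, 2.8, 1.0]
grip_width: 0.182
grip_force: 30.0
```

```bash
cat > st.py <<'E'
from bench import ctrl
from scipy.spatial.transform import Rotation as R
import numpy as np
s=ctrl.get_state();m=R.from_rotvec(s["tool_rot"]).as_matrix()
print("t",s["time"],"p",s["position"].round(4),"yaw",np.degrees(np.arctan2(m[1,0],m[0,0])).round(2),"F",s["ft_force"].round(1),"M",s["torque"].round(2),"q",s["joint_positions"].round(2),"w",s["grip_width"].round(3),"zt",m[:,2].round(4))
E
python3 st.py
```

```text
Traceback (most recent call last):
  File "st.py", line 5, in <module>
    print("t",s["time"],"p",s["position"].round(4),"yaw",np.degrees(np.arctan2(m[1,0],m[0,0])).round(2),"F",s["ft_force"].round(1),"M",s["torque"].round(2),"q",s["joint_positions"].round(2),"w",s["grip_width"].round(3),"zt",m[:,2].round(4))
                                                                                                                                                                                                  ^^^^^^^^^^^^^^^^^^^^^
AttributeError: 'float' object has no attribute 'round'
```

Call:
play_rows([
  [[0,0,0,0,0,-0.05,-1],[0,0,0,0,0,-0.1,-1],[0,0,0,0,0,-0.15,-1],[0,0,0,0,0,-0.2,-1],[0,0,0,0,0,-0.2,-1],[0,0,0,0,0,-0.2,-1]],
])

```text
time: 9.55
position: [0.5447, 0.2447, 0.2664]
tool_rot: [3.049, 0.751, 0.001]
ft_force: [2.3, 0.3, 3.0]
grip_width: 0.181
grip_force: 30.0
```

```bash
sed -i 's/s\["grip_width"\].round(3)/round(s["grip_width"],3)/' st.py; python3 st.py
```

```text
t 9.55 p [0.5447 0.2447 0.2664] yaw 27.69 F [2.3 0.3 3. ] M [ 0.12 -0.26  0.17] q [ 0.33  0.38 -0.99  1.6   0.32  1.34 -1.79] w 0.181 zt [ 8.e-04 -9.e-04 -1.e+00]
```

Call:
play_rows([
  [[0,0,0,0,0,-0.05,-1],[0,0,0,0,0,-0.1,-1],[0,0,0,0,0,-0.15,-1],[0,0,0,0,0,-0.2,-1],[0,0,0,0,0,-0.23,-1],[0,0,0,0,0,-0.23,-1],[0,0,0,0,0,-0.23,-1]],
])

```text
time: 10.25
position: [0.5446, 0.2448, 0.2665]
tool_rot: [2.865, 1.287, 0.0]
ft_force: [1.4, 0.4, 3.7]
grip_width: 0.186
grip_force: 30.0
```

```bash
python3 st.py
```

```text
t 10.25 p [0.5446 0.2448 0.2665] yaw 48.38 F [1.4 0.4 3.7] M [-0.11 -0.27  0.09] q [ 0.37  0.4  -1.06  1.6   0.36  1.35 -1.46] w 0.186 zt [ 6.e-04 -9.e-04 -1.e+00]
```

Call:
play_rows([
  [[0,0,0,0,0,-0.03,-1],[0,0,0,0,0,-0.06,-1],[0,0,0,0,0,-0.06,-1]],
])

```text
time: 10.55
position: [0.5445, 0.2449, 0.2664]
tool_rot: [2.801, 1.421, 0.0]
ft_force: [1.1, -0.3, 3.9]
grip_width: 0.182
grip_force: 30.0
```

```bash
python3 st.py
```

```text
t 10.55 p [0.5445 0.2449 0.2664] yaw 53.82 F [ 1.1 -0.3  3.9] M [-0.11 -0.25 -0.05] q [ 0.39  0.41 -1.08  1.6   0.37  1.36 -1.37] w 0.182 zt [ 5.e-04 -7.e-04 -1.e+00]
```

Call:
play_rows([
  [[0,0,0,0,0,-0.02,-1],[0,0,0,0,0,-0.04,-1],[0,0,0,0,0,-0.04,-1]],
])

```text
time: 10.85
position: [0.5445, 0.245, 0.2664]
tool_rot: [2.753, 1.512, 0.0]
ft_force: [0.6, -0.3, 5.2]
grip_width: 0.186
grip_force: 30.0
```

```bash
python3 st.py
```

```text
t 10.85 p [0.5445 0.245  0.2664] yaw 57.56 F [ 0.6 -0.3  5.2] M [-0.22 -0.32  0.03] q [ 0.39  0.42 -1.09  1.6   0.38  1.36 -1.31] w 0.186 zt [ 5.e-04 -4.e-04 -1.e+00]
```

Call:
play_rows([
  [[0,0,0,0,0,-0.02,-1],[0,0,0,0,0,-0.04,-1],[0,0,0,0,0,-0.04,-1]],
])

```text
time: 11.15
position: [0.5445, 0.2451, 0.2664]
tool_rot: [2.704, 1.599, 0.0]
ft_force: [0.7, -0.4, 5.5]
grip_width: 0.181
grip_force: 30.0
```

```bash
python3 st.py
```

```text
t 11.15 p [0.5445 0.2451 0.2664] yaw 61.21 F [ 0.7 -0.4  5.5] M [-0.21 -0.29 -0.03] q [ 0.4   0.42 -1.11  1.6   0.39  1.36 -1.25] w 0.181 zt [ 4.e-04 -3.e-04 -1.e+00]
```

Call:
play_rows([
  [[0,0,0,0,0,-0.02,-1],[0,0,0,0,0,-0.04,-1],[0,0,0,0,0,-0.04,-1]],
])

```text
time: 11.45
position: [0.5445, 0.2451, 0.2664]
tool_rot: [2.652, 1.683, 0.0]
ft_force: [1.0, -1.3, 4.9]
grip_width: 0.182
grip_force: 30.0
```

```bash
python3 st.py
```

```text
t 11.45 p [0.5445 0.2451 0.2664] yaw 64.81 F [ 1.  -1.3  4.9] M [-0.18 -0.32 -0.01] q [ 0.41  0.43 -1.12  1.6   0.39  1.36 -1.2 ] w 0.182 zt [ 4.e-04 -2.e-04 -1.e+00]
```

Call:
play_rows([
  [[0,0,0,0,0,-0.02,-1],[0,0,0,0,0,-0.04,-1],[0,0,0,0,0,-0.04,-1]],
])

```text
time: 11.75
position: [0.5445, 0.2452, 0.2666]
tool_rot: [2.598, 1.766, 0.001]
ft_force: [0.3, -0.8, 7.5]
grip_width: 0.179
grip_force: 30.0
```

```bash
python3 st.py
```

```text
t 11.75 p [0.5445 0.2452 0.2666] yaw 68.41 F [ 0.3 -0.8  7.5] M [-0.2  -0.23  0.01] q [ 0.42  0.44 -1.13  1.6   0.4   1.37 -1.14] w 0.179 zt [ 5.e-04 -1.e-04 -1.e+00]
```

Call:
play_rows([
  [[0,0,0,0,0,-0.02,-1],[0,0,0,0,0,-0.03,-1],[0,0,0,0,0,-0.03,-1]],
])

```text
time: 12.05
position: [0.5443, 0.2457, 0.2667]
tool_rot: [-2.556, -1.826, -0.001]
ft_force: [-0.3, 0.3, 6.3]
grip_width: 0.185
grip_force: 30.0
```

```bash
python3 st.py
```

```text
t 12.05 p [0.5443 0.2457 0.2667] yaw 71.08 F [-0.3  0.3  6.3] M [ 0.01 -0.12 -0.26] q [ 0.42  0.44 -1.14  1.6   0.41  1.37 -1.1 ] w 0.185 zt [ 2.e-04  8.e-04 -1.e+00]
```

Call:
play_rows([
  [[0,0,0,0,0,-0.012,-1],[0,0,0,0,0,-0.012,-1],[0,0,0,0,0,-0.012,-1]],
])

```text
time: 12.35
position: [0.544, 0.2461, 0.2667]
tool_rot: [-2.538, -1.849, -0.001]
ft_force: [-0.2, 1.0, 6.3]
grip_width: 0.183
grip_force: 30.0
```

```bash
python3 st.py
```

```text
t 12.35 p [0.544  0.2461 0.2667] yaw 72.16 F [-0.2  1.   6.3] M [ 0.22 -0.06 -0.26] q [ 0.42  0.44 -1.15  1.6   0.41  1.37 -1.08] w 0.183 zt [-2.0e-04  1.5e-03 -1.0e+00]
```

Call:
play_rows([
  [[0,0,0,0,0,0.012,-1],[0,0,-0.01,0,0,0.012,-1],[0,0,-0.02,0,0,0.012,-1],[0,0,-0.02,0,0,0.012,-1]],
], squeeze=40)

```text
time: 12.75
position: [0.544, 0.246, 0.2685]
tool_rot: [-2.555, -1.826, -0.001]
ft_force: [0.5, 1.0, 4.6]
grip_width: 0.185
grip_force: 40.0
```

```bash
python3 st.py
```

```text
t 12.75 p [0.544  0.246  0.2685] yaw 71.11 F [0.5 1.  4.6] M [ 0.28 -0.17  0.05] q [ 0.42  0.44 -1.14  1.59  0.41  1.37 -1.1 ] w 0.185 zt [ 0.      0.0011 -1.    ]
```

Free so far, since the force stays upward from the spring. I'll go on lifting gently.

Call:
play_rows([
  [[0,0,-0.015,0,0,0,-1],[0,0,-0.03,0,0,0,-1],[0,0,-0.03,0,0,0,-1]],
])

```text
time: 13.05
position: [0.544, 0.2457, 0.2711]
tool_rot: [-2.556, -1.825, -0.0]
ft_force: [0.8, 3.0, 2.6]
grip_width: 0.181
grip_force: 40.0
```

```bash
python3 st.py
```

```text
t 13.05 p [0.544  0.2457 0.2711] yaw 71.05 F [0.8 3.  2.6] M [ 0.8  -0.25 -0.01] q [ 0.42  0.44 -1.14  1.59  0.4   1.38 -1.1 ] w 0.181 zt [-3.e-04  9.e-04 -1.e+00]
```

Call:
play_rows([
  [[0,0,-0.02,0,0,0,-1],[0,0,-0.04,0,0,0,-1],[0,0,-0.04,0,0,0,-1]],
])

```text
time: 13.35
position: [0.5436, 0.244, 0.2737]
tool_rot: [2.558, 1.824, -0.006]
ft_force: [-0.8, 1.4, -6.4]
grip_width: 0.18
grip_force: 40.0
```

```bash
python3 st.py
```

```text
t 13.35 p [0.5436 0.244  0.2737] yaw 70.98 F [-0.8  1.4 -6.4] M [0.17 0.01 0.02] q [ 0.42  0.44 -1.14  1.59  0.4   1.39 -1.09] w 0.18 zt [-0.0031 -0.0023 -1.    ]
```

Call:
play_rows([
  [[0,0,-0.03,0,0,0,-1],[0,0,-0.06,0,0,0,-1],[0,0,-0.08,0,0,0,-1],[0,0,-0.08,0,0,0,-1]],
])

```text
time: 13.75
position: [0.5445, 0.2451, 0.2836]
tool_rot: [2.557, 1.824, 0.001]
ft_force: [-0.0, 0.1, -6.0]
grip_width: 0.178
grip_force: 40.0
```

```bash
python3 st.py
```

```text
t 13.75 p [0.5445 0.2451 0.2836] yaw 70.98 F [-0.   0.1 -6. ] M [-0.01 -0.03  0.05] q [ 0.43  0.43 -1.15  1.57  0.4   1.4  -1.09] w 0.178 zt [ 6.e-04 -2.e-04 -1.e+00]
```

Call:
play_rows([
  [[0,0,-0.05,0,0,0,-1],[0,0,-0.1,0,0,0,-1],[0,0,-0.2,0,0,0,-1],[0,0,-0.35,0,0,0,-1],[0,0,-0.5,0,0,0,-1],[0,0,-0.5,0,0,0,-1]],
])

```text
time: 14.35
position: [0.5452, 0.2463, 0.3366]
tool_rot: [2.557, 1.824, 0.008]
ft_force: [-0.2, -0.0, -5.9]
grip_width: 0.177
grip_force: 40.0
```

```bash
python3 st.py
```

```text
t 14.35 p [0.5452 0.2463 0.3366] yaw 71.0 F [-0.2 -0.  -5.9] M [-0.01 -0.08  0.04] q [ 0.43  0.4  -1.17  1.49  0.37  1.49 -1.07] w 0.177 zt [ 0.0047  0.0023 -1.    ]
```

Call:
play_rows([
  [[-0.12,0.05,0,0,0,0,-1],[-0.35,0.16,0,0,0,0,-1],[-0.6,0.27,0,0,0,0,-1],[-0.88,0.4,0,0,0,0,-1]],
])

```text
time: 14.75
position: [0.5531, 0.1489, 0.3333]
tool_rot: [-2.556, -1.827, -0.0]
ft_force: [0.9, 0.4, -5.2]
grip_width: 0.178
grip_force: 40.0
```

Call:
play_rows([
  [[-0.22,0.1,0,0,0,0,-1],[-0.44,0.2,0,0,0,0,-1],[-0.66,0.3,0,0,0,0,-1],[-0.88,0.4,0,0,0,0,-1]],
])

```text
time: 15.15
position: [0.5626, 0.0518, 0.3333]
tool_rot: [2.557, 1.824, -0.0]
ft_force: [0.3, -0.1, -6.0]
grip_width: 0.18
grip_force: 40.0
```

Call:
play_rows([
  [[-0.22,0.1,0,0,0,0,-1],[-0.44,0.2,0,0,0,0,-1],[-0.66,0.3,0,0,0,0,-1],[-0.88,0.4,0,0,0,0,-1]],
])

```text
time: 15.55
position: [0.5717, -0.0444, 0.3333]
tool_rot: [2.557, 1.824, -0.0]
ft_force: [-0.3, -0.0, -6.4]
grip_width: 0.181
grip_force: 40.0
```

```bash
python3 st.py
```

```text
t 15.55 p [ 0.5717 -0.0444  0.3333] yaw 71.01 F [-0.3 -0.  -6.4] M [-0.04 -0.13  0.02] q [ 0.98  0.32 -1.16  1.56  0.3   1.46 -0.53] w 0.181 zt [ 1.e-04 -4.e-04 -1.e+00]
```

Call:
play_rows([
  [[-0.22,0.1,0,0,0,0,-1],[-0.44,0.2,0,0,0,0,-1],[-0.66,0.3,0,0,0,0,-1],[-0.88,0.4,0,0,0,0,-1]],
])

```text
time: 15.95
position: [0.581, -0.1407, 0.3332]
tool_rot: [2.557, 1.824, -0.0]
ft_force: [0.7, 0.1, -5.7]
grip_width: 0.177
grip_force: 40.0
```

Call:
play_rows([
  [[-0.22,0.1,0,0,0,0,-1],[-0.44,0.2,0,0,0,0,-1],[-0.66,0.3,0.1,0,0,0,-1],[-0.8,0.36,0.4,0,0,0,-1],[-0.87,0.4,0.7,0,0,0,-1],[-0.87,0.4,0.8,0,0,0,-1],[-0.87,0.4,0.8,0,0,0,-1],[-0.87,0.4,0.8,0,0,0,-1]],
])

```text
time: 16.75
position: [0.5912, -0.2338, 0.2544]
tool_rot: [2.556, 1.826, 0.002]
ft_force: [0.5, 0.6, -5.5]
grip_width: 0.181
grip_force: 40.0
```

```bash
python3 st.py; python3 - <<'E'
from h import *
import cv2
a=ctrl.get_image("top")[130:290,370:530];b=ctrl.get_image("side")[220:400,280:460]
f=lambda i:cv2.convertScaleAbs(cv2.resize(i,(400,400),interpolation=2)[:,:,::-1],alpha=1.8)
cv2.imwrite("pics/p5.png",np.hstack([f(a),f(b)]))
p=ctrl.get_state()["position"]; 
for z in(.145,.074,.0):print(proj("side",p-[0,0,.145-z]))
E
```

```text
t 16.75 p [ 0.5912 -0.2338  0.2544] yaw 71.09 F [ 0.5  0.6 -5.5] M [ 0.02 -0.18  0.05] q [ 1.1   0.51 -1.04  1.51  0.44  1.37 -0.3 ] w 0.181 zt [ 1.6e-03  4.0e-04 -1.0e+00]
[[397.10247066 292.66641083]]
[[391.62575876 316.19502651]]
[[386.68373753 337.42654652]]
```

View pics/p5.png

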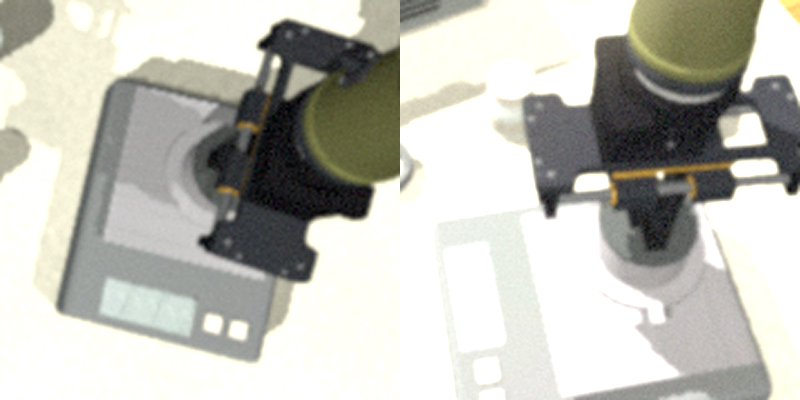

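The pictures show the jar upright over the pan, at about (213,165) in the left half. I'll check the pan's centre against the side view's corners (335,314.5) and (442,383).

```bash
python3 - <<'E'
from h import *
a=ray("side",(335,314.5),.076);b=ray("side",(442,383),.076);print(a,b,(a+b)/2,np.linalg.norm(a-b))
E
python3 st.py
```

```text
[ 0.53709389 -0.13599734  0.076     ] [ 0.6479595 -0.3348182  0.076    ] [ 0.5925267  -0.23540777  0.076     ] 0.22764207978350295
t 16.85 p [ 0.5916 -0.2339  0.2553] yaw 71.09 F [-0.6  0.1 -4.8] M [-0.01 -0.09  0.  ] q [ 1.1   0.51 -1.04  1.51  0.44  1.37 -0.3 ] w 0.183 zt [ 3.e-03 -9.e-04 -1.e+00]
```

Call:
play_rows([
  [[-0.02,0.006,0.08,0,0,0,-1],[-0.02,0.006,0.16,0,0,0,-1],[-0.02,0.006,0.24,0,0,0,-1],[-0.02,0.006,0.28,0,0,0,-1],[-0.02,0.006,0.3,0,0,0,-1],[-0.02,0.006,0.31,0,0,0,-1],[-0.02,0.006,0.31,0,0,0,-1]],
])

```text
time: 17.55
position: [0.5905, -0.2371, 0.2223]
tool_rot: [2.558, 1.824, 0.0]
ft_force: [-0.2, 0.3, -5.6]
grip_width: 0.182
grip_force: 40.0
```

```bash
python3 st.py
```

```text
t 17.55 p [ 0.5905 -0.2371  0.2223] yaw 71.0 F [-0.2  0.3 -5.6] M [-0.   -0.03 -0.13] q [ 1.1   0.53 -1.02  1.55  0.46  1.32 -0.31] w 0.182 zt [ 1.e-04  0.e+00 -1.e+00]
```

Call:
play_rows([
  [[0,0,0.01,0,0,0,-1],[0,0,0.02,0,0,0,-1],[0,0,0.02,0,0,0,-1]],
])

```text
time: 17.85
position: [0.5907, -0.2371, 0.2206]
tool_rot: [2.557, 1.824, 0.001]
ft_force: [0.1, 0.6, -3.7]
grip_width: 0.181
grip_force: 40.0
```

```bash
python3 st.py
```

```text
t 17.85 p [ 0.5907 -0.2371  0.2206] yaw 71.0 F [ 0.1  0.6 -3.7] M [ 0.01 -0.09 -0.08] q [ 1.09  0.53 -1.02  1.55  0.46  1.32 -0.31] w 0.181 zt [ 7.e-04 -4.e-04 -1.e+00]
```

Call:
play_rows([
  [[0,0,0.005,0,0,0,-1],[0,0,0.01,0,0,0,-1],[0,0,0.01,0,0,0,-1]],
])

```text
time: 18.15
position: [0.5907, -0.237, 0.2199]
tool_rot: [2.557, 1.824, 0.0]
ft_force: [-0.6, -0.0, -0.7]
grip_width: 0.182
grip_force: 40.0
```

```bash
python3 st.py
```

```text
t 18.15 p [ 0.5907 -0.237   0.2199] yaw 71.0 F [-0.6 -0.  -0.7] M [0.   0.12 0.01] q [ 1.09  0.53 -1.02  1.55  0.46  1.32 -0.31] w 0.182 zt [ 7.e-04 -4.e-04 -1.e+00]
```

Almost the whole weight is on the pan. I'll open slowly, then raise the arm.

Call:
play_rows([
  [[0,0,0.002,0,0,0,-0.6],[0,0,0.002,0,0,0,-0.5],[0,0,0.002,0,0,0,-0.3],[0,0,0.002,0,0,0,-0.1],[0,0,0.002,0,0,0,0],[0,0,0.002,0,0,0,0],[0,0,0.002,0,0,0,0]],
], squeeze=5)

```text
time: 18.85
position: [0.5904, -0.2371, 0.2191]
tool_rot: [2.557, 1.824, -0.0]
ft_force: [0.8, 0.3, 0.2]
grip_width: 0.487
grip_force: 0.0
```

Call:
play_rows([
  [[0,0,-0.05,0,0,0,0],[0,0,-0.15,0,0,0,0],[0,0,-0.3,0,0,0,0],[0,0,-0.5,0,0,0,0],[0,0,-0.7,0,0,0,0],[0,0,-0.9,0,0,0,0]],
])

```text
time: 19.45
position: [0.5907, -0.2369, 0.3115]
tool_rot: [2.556, 1.824, 0.001]
ft_force: [0.9, 0.4, 0.2]
grip_width: 0.499
grip_force: 0.0
```

Call:
play_rows([
  [[0.3,-0.3,-0.2,0,0,0,0],[0.6,-0.6,-0.2,0,0,0,0],[1,-1,-0.2,0,0,0,0],[1,-1,-0.2,0,0,0,0],[1,-1,-0.2,0,0,0,0],[1,-1,-0.2,0,0,0,0]],
])

```text
time: 20.05
position: [0.5289, -0.1114, 0.33]
tool_rot: [2.557, 1.821, -0.0]
ft_force: [-0.2, -0.8, -0.6]
grip_width: 0.505
grip_force: 0.0
```

```bash
python3 st.py; python3 - <<'E'
from h import *
import cv2
a=ctrl.get_image("top")[130:290,170:530];b=ctrl.get_image("side")[150:400,190:460]
A=cv2.resize(a,(600,267),interpolation=2);B=cv2.resize(b,(324,300),interpolation=2)
o=np.zeros((567,600,3),np.uint8);o[:267]=A;o[267:,:324]=B
cv2.imwrite("pics/p6.png",cv2.convertScaleAbs(o[:,:,::-1],alpha=1.6))
E
```

```text
t 20.05 p [ 0.5289 -0.1114  0.33  ] yaw 70.92 F [-0.2 -0.8 -0.6] M [-0.05 -0.08  0.02] q [ 1.22  0.22 -1.2   1.64  0.21  1.42 -0.34] w 0.505 zt [ 0.0013 -0.0019 -1.    ]
```

View pics/p6.png

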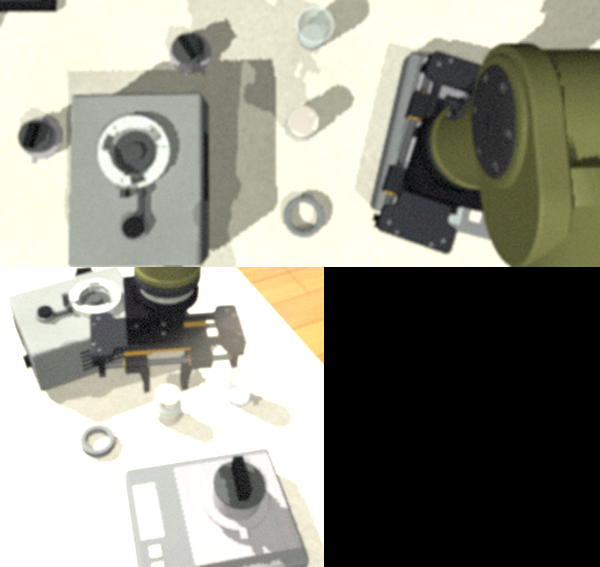

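The jar stands upright in the middle of the pan, at about (238,490) in the lower view. The mount is empty, the bystanders haven't moved, and the arm is clear.

```bash
python3 -c "
from bench import ctrl;print(ctrl.close_job())"
```

```text
the job is handed in; nothing more can be done
None
```

The job is handed in after about 20 s of the 72 s: I pressed the button fully down, turned the jar about 70° to its stop, and lifted it off. It now stands upright within about 2 mm of the pan's middle, with the arm clear, the other things unmoved and forces staying low; no verdict was returned.

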